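# Seat a sprocket on a crank's drive pin and slip the spacer on

### The job

Fit the sprocket to the crank in the vice: hub side up over the spindle, then turn it, resting lightly on the drive pin, until its drive hole drops over the pin and it lies flush on the crank. Then slip the plain spacer down the spindle onto its hub. Work gently, by feel, never forcing the sprocket against the crank or the pin, and leave the other things on the bench as they are.

Things in the scene. Friction and masses are not known exactly. Their poses are not given: they have to be found in the camera images.
- vice: blue bench vice, bolted down, jaws 104 mm wide along its y axis, screw and handle towards its -x. Origin on the bench top, on the axis of the upright crank spindle. Its soft jaws hold a crank: a round seat face 44 mm across with the spindle in its middle, and a black arm 180 mm long, 26 to 35 mm wide, its top 2 mm below the seat face. The crank does not turn or yield.
- boss_face (a point): the middle of the crank's seat face, on the spindle's axis, 155 mm above the bench; axes as the vice's, z up. The fixed drive pin (9 mm thick, top 6.5 mm above the seat face, its rim barely chamfered) stands 30 mm from the axis on the arm's centre line. The arm, and so the pin, points along the vice's +y give or take 40 degrees; this angle is not tracked.
- spindle_end (a point): top of the upright spindle, fixed on the vice, 42 mm above the seat face (197 mm above the bench). The spindle is 22 mm thick; its last 6 mm taper to 14 mm.
- sprocket_c (a point): centre, half-way up, of the loose aluminium sprocket lying hub up on a 3 mm mat: toothed solid disc 107 mm across, 7 mm thick, flat below; round hub 40 mm across to 18 mm above the underside; 24.5 mm bore; 0.15-0.25 kg. Its one drive hole, 11.4 mm, is 30 mm from the centre along this point's x; z points out of the hub. It lies flush only with the pin in that hole.
- spacer_c (a point): centre, half-way up, of the loose spacer: a plain aluminium tube 34 mm across and 14 mm tall with a 25 mm bore, standing on the same 3 mm mat; 30 g. It goes over the spindle onto the sprocket's hub, either way up.
- bearing_c (a point): bystander: a sealed ball bearing lying on the mat, 41 mm across, 12 mm tall, bore 19 mm, too small for the spindle; the point is its centre.
- driver: bystander: screwdriver with a blue handle, 190 mm, lying along its x axis; origin under its middle.
- pin_box: bystander: cardboard box lying flat, 85 by 62 mm, 34 mm tall; origin under its middle.
- bb_tool: bystander: steel socket tool 45 mm across and 62 mm tall, standing, with a 320 mm cross bar with blue grips along its y axis, 46 mm up; origin under its middle.
- pedal: bystander: black platform pedal, 98 by 92 mm, 27 mm tall; origin under its middle.
- hex_key: bystander: L-shaped hex key, 120 mm long, 8 mm thick, lying flat.
- oil: bystander: white oil bottle, 44 mm across, 144 mm tall; origin under its middle.

How it is judged:
By the outcome, as a careful person would: the job done as asked, in the order asked, and still so for the second after the job is handed in, with the robot touching nothing.
It also fails if it takes over 72 s, if anything falls off the work surface, if the arm or the gripper's body presses on something with over 40 N, if the wrist force passes 120 N, or if a joint passes its speed limit or range.

### The arm

A 6-joint arm with a two-finger parallel gripper is mounted at the origin on the work surface. World frame = base frame: x ahead of the robot, y to its left, z up, the work surface at z = 0. Lengths are in mm, angles in rad, forces in N, time in s.
With the tool pointing down it reaches from about 300 to 775 mm from the base axis. Payload 14.6 kg.
Tool frame: the origin (TCP) lies on the centre line of the jaws, within the pads' length; the fingertips stand 19 mm ahead of it and the grasp point (between the pads) is the TCP (bot.tip_reach is the distance from the TCP to the fingertips, in mm); z points along the fingers, y is the line along which they close (so a half turn about z gives the same grasp; the last joint's range is limited). The gripper opens to 85 mm and grips with 20 to 120 N. Pads are 22 mm wide; open, the fingers measure 114 mm over their backs; the gripper's body (76 mm by 85 mm) begins 54 mm behind the grasp point. The pads swing forward as they close: fully open they stand 13 mm farther back than shut.
Start: joints at [-1.249, 0.3, 1.521, -0, 1.321, -0.067], TCP at [208.485, -508.943, 250.281] pointing down, gripper open.
Joint ranges: [-3.03, 3.03], [-0.79, 2.21], [0.23, 2.52], [-1.04, 4.18], [0, 3.07], [-2.55, 2.55]. Speed limits (rad/s): [2.22, 2.22, 2.57, 3.14, 3.14, 3.14].

### API

Orientations are given as a unit quaternion [w, x, y, z].
In Python, from rig import bot gives the robot as it stands. Calls block until the motion is done:
- bot.move_to(position, orientation): joint-space move of the TCP to a pose.
- bot.servo_line(position, attitude=None, speed=150, until_force=None): straight line of the TCP; attitude=None keeps the orientation; speed is the mean speed in mm/s. With until_force (N) it stops when the force on the tool has changed by that much, and returns True; else False.
- bot.move_joints(angles): joint-space move.
- bot.move_gripper(opening, grip_force=None): finger opening in mm; grip_force is the grip in N (None keeps the last); returns when the fingers have stopped.
- bot.dwell(seconds).
- bot.ik(position, orientation): joint angles nearest the present ones, or None.
- bot.read_state(): the state.
- bot.read_camera(name): name is "scene" or "top"; returns a dict with "image" (480x640x3 uint8, blue, green, red), "depth" (480x640 float32, mm along the optical axis (not along the pixel's ray), 0 where there is no reading), "fovy" (degrees; the focal length in pixels is half the picture's height over the tangent of half this angle, whatever the lens; pixels are square), "cx", "cy" (the principal point, pixels), "eye" and "attitude" of the camera in the world. Camera axes: x right, y down, z forward; pixel columns grow to the right and rows downward; lengths in mm; the calibration is good to about 2 mm. A picture is of the moment at which its call begins.
A pose or a line that the arm cannot do raises bot.MotionError and nothing moves.
- bot.finish_job(): hands the job in; it is judged then, once.
The state is a dict: "clock": time; "joint_positions": joint angles; "qvel": joint speeds; "effort": joint torques, N m; "ee_pos": TCP position; "tool_rot": TCP orientation; "ft_force": force on the tool from outside, world axes, zero at the start; "moment": the same for the moment, N m; "grip_width": finger opening in mm; "grip_force": force on a finger pad.
Only numpy, scipy, OpenCV 4.12 (cv2) and the standard library are available. Lean on these libraries where they do the work, as an engineer would, in place of code of your own. Each camera call takes 0.05 s, during which the arm holds its last target. There are 200 camera calls.

## Working session

There is one attempt and no reset: what is moved stays moved. The work goes in short steps, each a Python script; the robot and the scene stay as the last script left them, time stands still between calls to the robot, and variables do not carry over. Pictures are saved under pics/ and viewed, at most 10 in all, crops included, and the job is handed in when it is done.

```bash
mkdir -p pics; ls; python3 - <<'E'
from rig import bot
import cv2,numpy as np,pickle
for n in("scene","top"):
    c=bot.read_camera(n); cv2.imwrite(f"pics/{n}0.png",c["image"]); pickle.dump(c,open(f"{n}0.pkl","wb"))
    print(n,c["fovy"],c["cx"],c["cy"],c["eye"],c["attitude"])
s=bot.read_state();print(s)
E
```

```text
pics
scene 51.84644995606067 321.03361485416696 232.2861802300306 [1167.48114327 -342.08131763 1210.31099085] [-0.24052547  0.81633837  0.50389994 -0.14772955]
top 42.877625897594214 331.4120030958895 241.6042457961141 [ 506.45551665  -25.33271211 1658.58298651] [ 0.01988638 -0.70640153  0.70731799 -0.01739746]
{'clock': 0.1, 'joint_positions': array([-1.24857474e+00,  3.00407208e-01,  1.52151127e+00, -1.73566313e-05,
        1.32069313e+00, -6.65509812e-02]), 'qvel': array([ 0.0006413 ,  0.00050627, -0.00264485, -0.00031501,  0.00028308,
        0.00022043]), 'effort': array([ 3.05764646e-03, -5.44378567e+01, -3.62370372e+01,  4.42017563e-05,
        3.02240405e-03,  6.31871762e-05]), 'ee_pos': array([ 208.43888427, -508.77216485,  249.78588188]), 'tool_rot': array([-5.04249594e-04,  9.81165860e-01,  1.93166499e-01, -7.32907228e-05]), 'ft_force': array([-1.04832153,  0.16284761, -0.03611312]), 'moment': array([ 0.00437314, -0.00089178,  0.01530467]), 'grip_force': 0.0, 'grip_width': 85.308144355489}
```

View pics/top0.png

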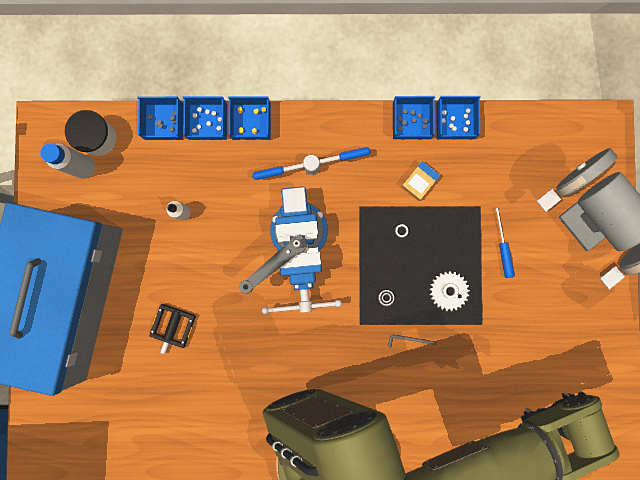

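View pics/scene0.png

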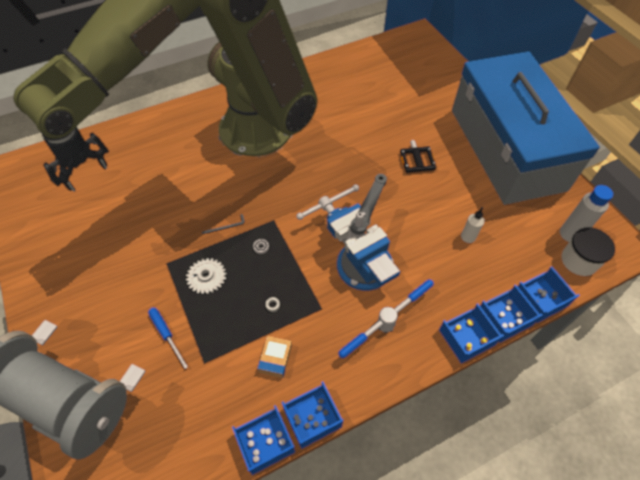

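Top view: sprocket at about (450,291), thin ring (spacer) at (401,230), bearing at (386,298), spindle near (297,241) with the crank arm pointing down-left to (247,287). I'll enlarge these.

```bash
cat > h.py <<'E'
import numpy as np,cv2
from scipy.spatial.transform import Rotation as R
def cam(c):
    f=240/np.tan(np.radians(c["fovy"]/2)); w,x,y,z=c["attitude"]
    return f,R.from_quat([x,y,z,w]).as_matrix(),np.array(c["eye"])
def at_z(c,u,v,z):
    f,M,e=cam(c); d=M@np.array([(u-c["cx"])/f,(v-c["cy"])/f,1]); return e+d*(z-e[2])/d[2]
def proj(c,p):
    f,M,e=cam(c); q=M.T@(np.array(p)-e); return c["cx"]+f*q[0]/q[2],c["cy"]+f*q[1]/q[2]
def at_d(c,u,v):
    f,M,e=cam(c); d=float(c["depth"][int(round(v)),int(round(u))]); return e+M@np.array([(u-c["cx"])/f,(v-c["cy"])/f,1])*d
def crop(c,u0,v0,w,h,k):
    return cv2.resize(c["image"][v0:v0+h,u0:u0+w],None,fx=k,fy=k,interpolation=cv2.INTER_CUBIC)
E
python3 - <<'E'
from h import *
import pickle
c=pickle.load(open("top0.pkl","rb"))
a=crop(c,420,262,60,60,6.66);b=crop(c,240,228,60,60,6.66)[:a.shape[0]]
d=np.hstack([a,b]);e=crop(c,372,220,40,28,10)[:200];e=np.hstack([crop(c,381,215,40,20,10),crop(c,366,288,40,20,10)])
o=np.vstack([d[:, :799],e[:, :799]]);cv2.imwrite("pics/crop1.png",o)
s=(c["depth"]>0);print(s.mean())
for u,v in[(450,291),(440,285),(459,295),(401,224),(401,230),(386,291),(297,241),(247,287),(420,250)]:print(u,v,at_d(c,u,v).round(1))
E
```

```text
0.99603515625
450 291 [ 459.8 -340.2   -0.6]
440 285 [ 476.2 -311.4   10.7]
459 295 [ 449.  -364.     1.1]
401 224 [ 640.  -206.7   20.5]
401 230 [ 624.9 -208.2    5.4]
386 291 [ 460.2 -166.3    8.5]
297 241 [585.2  62.2 197.2]
247 287 [474.6 186.8 158.3]
420 250 [ 570.8 -259.9    0.7]
```

View pics/crop1.png

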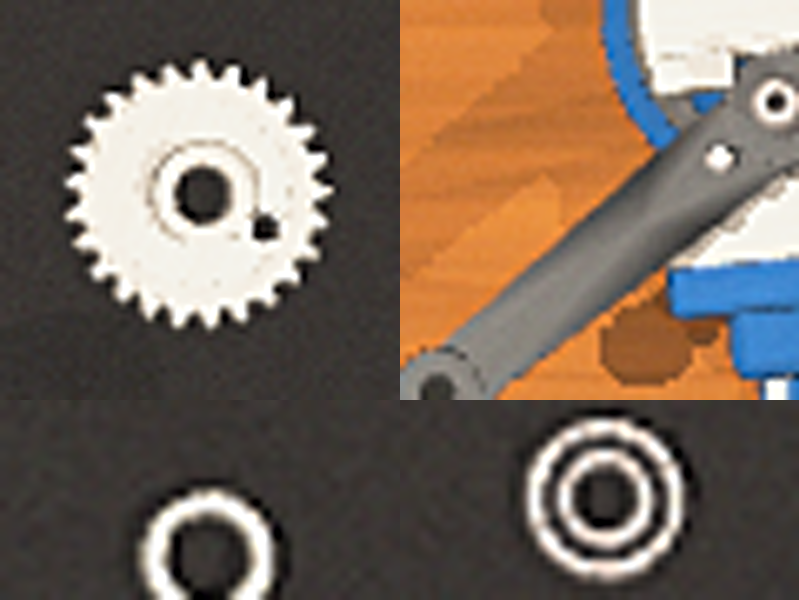

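```bash
python3 - <<'E'
from h import *
from rig import bot
import pickle
c=pickle.load(open("top0.pkl","rb"))
sp=at_z(c,449.45,290.7,10); bo=at_z(c,450.06,290.7,21); ho=at_z(c,459.2,295.8,10)
pin=at_z(c,287.47,251.3,161.5); sd=at_z(c,296.1,242.9,197); sa=at_z(c,401.25,230.3,17)
az=lambda d:np.degrees(np.arctan2(d[1],d[0]))
print("sprocket",sp,bo,"hole d,az",np.linalg.norm((ho-sp)[:2]),az(ho-sp))
print("spindle",sd,"pin d,az",np.linalg.norm((pin-sd)[:2]),az(pin-sd),"arm far end",az(at_z(c,240+(435.5-399.6)/6.66-.5,228+388/6.66-.5,154)-sd))
print("spacer",sa,"tip",bot.tip_reach)
# depth-based checks: spindle tip pixels, spacer pixels, sprocket pixels
f,M,e=cam(c); v,u=np.mgrid[0:480,0:640]
P=np.stack([(u-c["cx"])/f,(v-c["cy"])/f,np.ones(u.shape)],-1)*c["depth"][...,None]@M.T+e
def box(x0,x1,y0,y1,z0,z1):
    m=(P[...,0]>x0)&(P[...,0]<x1)&(P[...,1]>y0)&(P[...,1]<y1)&(P[...,2]>z0)&(P[...,2]<z1); q=P[m]
    print(len(q),q.mean(0).round(1),((q.min(0)+q.max(0))/2).round(1),np.ptp(q,0).round(1))
box(565,610,40,85,190,203); box(600,650,-235,-180,12,24); box(400,530,-400,-270,5.5,14)
for t in range(0,180,15):
    a=np.radians(t); q=R.from_euler('z',a)*R.from_quat([1,0,0,0]); o=q.as_quat()[[3,0,1,2]]
    r=[bot.ik(p,o) for p in([sp[0],sp[1],60],[sd[0],sd[1],230])]
    print(t,[None if k is None else round(k[5],2) for k in r])
E
```

```text
sprocket [ 460.88817365 -336.69346739   10.        ] [ 461.19041801 -336.24349378   21.        ] hole d,az 29.40273574495598 -117.7520252925068
spindle [580.61498147  64.34175534 197.        ] pin d,az 29.931859714457726 128.8805503080833 arm far end 128.7816478638081
spacer [ 623.30895527 -207.58852358   17.        ] tip 19.0
56 [580.4  63.6 196.4] [580.6  64.7 196.5] [19.5 19.8 12. ]
58 [ 623.8 -208.1   18.1] [ 628.2 -213.7   18. ] [41.1 41.6 11.3]
1087 [ 463.5 -335.1    9.1] [ 465.5 -335.1    9.8] [129.1 129.4   8.5]
0 [np.float64(0.88), np.float64(1.62)]
15 [np.float64(0.61), np.float64(1.36)]
30 [np.float64(0.35), np.float64(1.09)]
45 [np.float64(0.09), np.float64(0.83)]
60 [np.float64(-0.17), np.float64(0.57)]
75 [np.float64(-0.43), np.float64(0.31)]
90 [np.float64(-0.7), np.float64(0.05)]
105 [np.float64(-0.96), np.float64(-0.21)]
120 [np.float64(-1.22), np.float64(-0.48)]
135 [np.float64(-1.48), np.float64(-0.74)]
150 [np.float64(-1.74), np.float64(-1.0)]
165 [np.float64(-2.0), np.float64(-1.26)]
```

Measurements hold (hole radius 29.4≈30, pin radius 29.9≈30, spindle top 196.5≈197). Now I'll grasp the hub.

```bash
cat >> h.py <<'E'
def ori(deg):
    return (R.from_euler('z',deg,degrees=True)*R.from_quat([1,0,0,0])).as_quat()[[3,0,1,2]]
def st(bot,t=""):
    s=bot.read_state(); print(t,"t%.1f"%s["clock"],s["ee_pos"].round(1),"F",s["ft_force"].round(1),"M",s["moment"].round(2),"w%.1f g%.0f"%(s["grip_width"],s["grip_force"])); return s
E
python3 - <<'E'
from h import *
from rig import bot
x,y=461.0,-336.5
bot.move_gripper(56); st(bot,"g")
bot.move_to([x,y,110],ori(140)); st(bot,"above")
bot.servo_line([x,y,42],speed=100)
r=bot.servo_line([x,y,27],speed=15,until_force=3); s=st(bot,r)
z=s["ee_pos"][2]
bot.servo_line([x,y,z+2.5],speed=20)
bot.move_gripper(36,grip_force=40); st(bot,"grip")
bot.servo_line([x,y,z+12.5],speed=40); st(bot,"lift")
c=bot.read_camera("scene"); u,v=proj(c,[x,y,20]); u,v=int(u),int(v)
cv2.imwrite("pics/grip.png",crop(c,max(u-60,0),max(v-60,0),120,100,5))
E
```

```text
g t0.5 [ 208.5 -508.9  250.2] F [ 0.4 -0.4 -0.3] M [-0.03 -0.01 -0.01] w55.8 g0
above t1.9 [ 460.8 -337.1  110.4] F [-1.1 -0.2 -1. ] M [ 0.01  0.02 -0.01] w55.7 g0
False t3.8 [ 461.  -336.5   27.1] F [ 0.5  0.2 -0.3] M [0.01 0.03 0.04] w56.0 g0
grip t4.4 [ 461.1 -336.5   29.9] F [-1.4  2.1  6.2] M [0.28 0.22 0.  ] w37.9 g40
lift t4.8 [ 461.  -336.5   39.7] F [ 1.4  0.5 -2.4] M [-0.08  0.04 -0.03] w38.4 g40
```

View pics/grip.png

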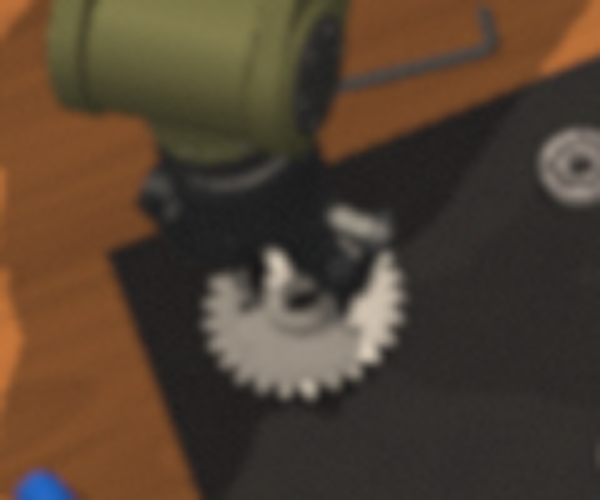

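The hub is gripped and the sprocket is off the mat (force −2.4 N, about 0.2 kg). Carry it over the spindle and lower by feel.

```bash
python3 - <<'E'
from h import *
from rig import bot
x,y,yaw=580.6,64.3,26.6-8
bot.servo_line([461,-336.5,260],speed=200)
bot.move_to([x,y,262],ori(yaw)); bot.dwell(.3); st(bot,"above")
bot.servo_line([x,y,228],speed=80); bot.dwell(.2); st(bot,"close")
r=bot.servo_line([x,y,208],speed=20,until_force=3); s=st(bot,r)
if not r:
    c=np.array([x,y])
    for ax in(0,1):
        e=[]
        for sg in(1,-1):
            t=np.r_[c,208.]; t[ax]+=sg*4
            h=bot.servo_line(t,speed=10,until_force=2); s=st(bot,f"ax{ax}{sg} {h}"); e.append(s["ee_pos"][ax])
            bot.servo_line(np.r_[c,208.],speed=20)
        c[ax]=np.mean(e); bot.servo_line(np.r_[c,208.],speed=20)
    st(bot,"centre")
E
```

```text
above t8.8 [580.6  64.2 262. ] F [ 0.4  0.3 -3.2] M [ 0.01  0.02 -0.01] w38.0 g40
close t9.6 [580.8  64.3 228.6] F [-0.4 -0.4 -2.1] M [ 0.02 -0.02 -0.03] w38.2 g40
False t10.8 [580.6  64.3 208.2] F [ 0.4 -0.1 -2.4] M [0.05 0.01 0.01] w38.5 g40
ax01 True t11.0 [581.5  64.3 207.3] F [ 0.6 -0.4 -3.6] M [-0.01 -0.01 -0.03] w38.3 g41
ax0-1 True t11.6 [579.2  64.2 207.5] F [ 3.6 -1.9 -0.6] M [-0.11 -0.61  0.02] w38.1 g41
ax11 True t12.3 [580.2  65.1 207.4] F [ 1.6 -2.5 -0.8] M [-0.33 -0.15 -0.01] w38.0 g41
ax1-1 True t12.9 [580.1  62.6 207.3] F [ 2.1  1.9 -1.6] M [ 0.34 -0.25  0.04] w38.1 g41
centre t13.4 [580.3  63.8 207.9] F [-0.   0.3 -2.6] M [ 0.03 -0.04 -0.03] w38.1 g41
```

```bash
python3 - <<'E'
from h import *
from rig import bot
c=[580.35,63.85]; yaw=18.6
r=bot.servo_line([*c,193],speed=40,until_force=4); st(bot,f"pre {r}")
r=bot.servo_line([*c,184],speed=10,until_force=3); s=st(bot,f"pin {r}"); zc=s["ee_pos"][2]
if r and zc>186:
    for i in range(11):
        yaw+=1.5
        bot.servo_line([*c,zc+.3],attitude=ori(yaw),speed=20)
        r=bot.servo_line([*c,zc-3.2],speed=10,until_force=3); s=st(bot,f"yaw {yaw:.1f} {r}")
        if not r or s["ee_pos"][2]<zc-2: break
E
```

```text
pre False t13.9 [580.3  63.9 192.9] F [-0.7 -0.1 -3. ] M [0.03 0.01 0.03] w38.0 g41
pin True t14.5 [580.5  63.9 187.7] F [2.4 0.1 3.3] M [ 0.14 -0.24 -0.05] w38.2 g42
yaw 20.1 True t14.9 [580.7  63.9 187.6] F [1.3 0.9 3.6] M [ 0.11 -0.06 -0.06] w38.1 g42
yaw 21.6 True t15.5 [579.7  63.5 185.4] F [-1.3 -1.3 -3.2] M [-0.33  0.21  0.06] w38.1 g41
```

```bash
python3 - <<'E'
from h import *
from rig import bot
c=[580.35,63.85]
bot.dwell(.3); s=st(bot,"now"); z=s["ee_pos"][2]
# feel the pin both ways: turn until the moment about z changes
lim=[]
for sg in(1,-1):
    yaw=21.6
    for i in range(7):
        yaw+=sg
        bot.servo_line([*c,z],attitude=ori(yaw),speed=20); s=bot.read_state()
        if abs(s["moment"][2])>.08 or np.hypot(*s["ft_force"][:2])>3.5: break
    st(bot,f"lim {yaw}"); lim.append(yaw)
    bot.servo_line([*c,z],attitude=ori(21.6),speed=20)
yaw=np.mean(lim); print("mid",yaw)
bot.servo_line([*c,z],attitude=ori(yaw),speed=20); bot.dwell(.2); st(bot,"mid")
E
```

```text
now t15.8 [579.9  63.6 185.8] F [-3.6 -3.3 -4.5] M [-0.58  0.51  0.13] w38.3 g41
lim 28.6 t17.5 [580.3  63.9 185.8] F [ 0.8 -0.4 -1.6] M [0.03 0.03 0.02] w37.8 g41
lim 20.6 t18.0 [580.   63.4 185.5] F [-2.9 -5.6 -2.1] M [-0.91  0.67  0.21] w38.3 g41
mid 24.6
mid t18.7 [580.4  64.  185.8] F [-0.1  0.4 -2.8] M [-0.05 -0.02 -0.  ] w38.0 g41
```

The pin is in the hole: it is free from about 22° to 28° and touches at 20.6°. Lower to the seat and check.

```bash
python3 - <<'E'
from h import *
from rig import bot
c=[580.35,63.85]
bot.servo_line([*c,185.6],attitude=ori(25.3),speed=20); bot.dwell(.1)
r=bot.servo_line([*c,179.5],speed=8,until_force=4); s=st(bot,f"seat {r}"); z=s["ee_pos"][2]
E
```

```text
seat True t19.6 [580.3  63.9 182. ] F [-0.3  0.4  5.3] M [0.04 0.13 0.02] w38.5 g42
```

```bash
python3 - <<'E'
from h import *
from rig import bot
c=[580.35,63.85]
bot.move_gripper(50); st(bot,"open")
bot.servo_line([*c,200],speed=40); bot.servo_line([*c,265],speed=150); st(bot,"up")
x,y=623.5,-207.8
bot.move_gripper(46)
bot.move_to([x,y,150],ori(60)); 
t=bot.read_camera("top"); cv2.imwrite("pics/seat.png",np.hstack([crop(t,255,200,85,85,4.5),crop(bot.read_camera("scene"),310,180,85,85,4.5)]))
f,M,e=cam(t); v,u=np.mgrid[0:480,0:640]
P=np.stack([(u-t["cx"])/f,(v-t["cy"])/f,np.ones(u.shape)],-1)*t["depth"][...,None]@M.T+e
r=np.hypot(P[...,0]-580.4,P[...,1]-63.9); m=(r>27)&(r<46)&(P[...,2]>150)
A=np.c_[P[m][:,:2]-[580.4,63.9],np.ones(m.sum())]; k=np.linalg.lstsq(A,P[m][:,2],rcond=None)[0]; print("disc top: z",k[2],"tilt deg",np.degrees(k[:2]),m.sum())
bot.servo_line([x,y,55],speed=150)
r=bot.servo_line([x,y,26.5],speed=40,until_force=4); s=st(bot,r)
if not r:
    bot.move_gripper(28,grip_force=25); st(bot,"grip")
    bot.servo_line([x,y,60],speed=60); bot.servo_line([x,y,262],speed=200); st(bot,"lift")
E
```

```text
open t19.9 [579.9  63.8 181. ] F [ 0.1 -0.5  0.6] M [ 0.   -0.   -0.01] w50.0 g0
up t21.1 [580.1  63.8 264. ] F [0.7 0.4 0.1] M [-0.02  0.04  0.04] w50.1 g0
disc top: z 162.31481850338332 tilt deg [-0.41180574  0.24008653] 718
False t24.2 [ 623.6 -207.9   26.7] F [0.  0.6 0.1] M [ 0.03 -0.01 -0.01] w46.2 g0
grip t24.5 [ 623.8 -207.9   27.1] F [-1.1 -0.4  4.2] M [ 0.11  0.08 -0.  ] w32.5 g25
lift t26.3 [ 623.2 -207.7  260.6] F [ 0.7 -0.5 -0.3] M [-0.01 -0.02 -0.02] w32.1 g25
```

View pics/seat.png

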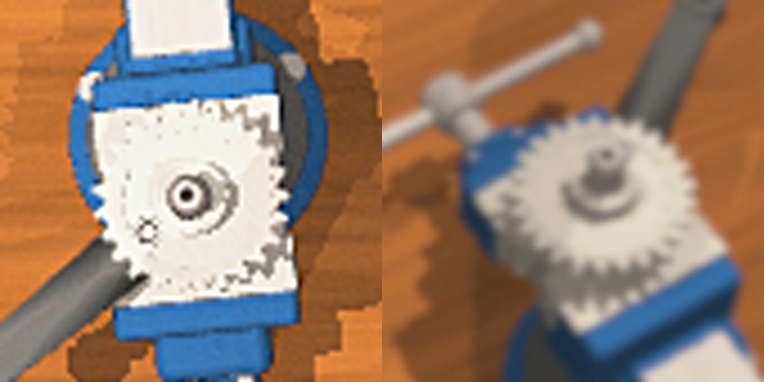

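The sprocket lies flush: disc top at 162.3 mm (162 expected), tilt under 0.5°, pin seen in the hole at crop (147,232). The spacer is gripped, with pads reading 32.1 mm. Now fit it.

```bash
python3 - <<'E'
from h import *
from rig import bot
c=np.array([580.35,63.85])
bot.move_to([*c,262],ori(40)); bot.dwell(.2)
bot.servo_line([*c,230],speed=80); bot.dwell(.2); st(bot,"close")
r=bot.servo_line([*c,208],speed=20,until_force=3); s=st(bot,f"on {r}")
if not r:
    for ax in(0,1):
        e=[]
        for sg in(1,-1):
            t=np.r_[c,208.]; t[ax]+=sg*4
            h=bot.servo_line(t,speed=10,until_force=2.5); s=st(bot,f"ax{ax}{sg} {h}"); e.append(s["ee_pos"][ax])
            bot.servo_line(np.r_[c,208.],speed=20)
        c[ax]=np.mean(e); bot.servo_line(np.r_[c,208.],speed=20)
    bot.dwell(.1)
    r=bot.servo_line([*c,194.5],speed=12,until_force=3); s=st(bot,f"seat {r}")
E
```

```text
close t28.3 [580.5  63.9 230.5] F [-0.2 -0.6 -0.3] M [-0.01 -0.03  0.03] w32.0 g25
on False t29.6 [580.4  63.9 208.1] F [-0.4 -0.2  0.1] M [ 0.01 -0.02 -0.01] w32.6 g25
ax01 True t29.9 [582.8  63.9 207.5] F [-0.1 -0.6 -0.9] M [0.06 0.09 0.02] w32.0 g25
ax0-1 True t30.4 [579.6  63.8 207.7] F [2.5 1.2 1.3] M [ 0.07 -0.44  0.04] w32.5 g25
ax11 True t31.3 [581.1  66.2 207.6] F [ 1.7 -1.2 -0.2] M [-0.34 -0.13 -0.05] w31.9 g25
ax1-1 True t31.8 [580.9  62.8 207.5] F [-0.4  2.2  1.2] M [ 0.36 -0.1   0.02] w32.4 g25
seat True t33.3 [581.1  64.5 197. ] F [-1.   0.6  3.7] M [-0.06  0.11 -0.01] w32.5 g26
```

Seated at TCP 197.0, as predicted. Release, retreat and look.

```bash
python3 - <<'E'
from h import *
from rig import bot
c=[581.1,64.5]
bot.move_gripper(46); st(bot,"open")
bot.servo_line([*c,215],speed=40); bot.servo_line([*c,290],speed=150)
bot.move_to([400,-250,300],ori(60)); st(bot,"away")
t=bot.read_camera("top"); s=bot.read_camera("scene")
cv2.imwrite("pics/end.png",np.hstack([crop(t,255,200,85,85,4.5),crop(s,310,180,85,85,4.5)])); 
f,M,e=cam(t); v,u=np.mgrid[0:480,0:640]
P=np.stack([(u-t["cx"])/f,(v-t["cy"])/f,np.ones(u.shape)],-1)*t["depth"][...,None]@M.T+e
r=np.hypot(P[...,0]-580.4,P[...,1]-63.9)
for a,b in((12.5,16.5),(27,46)): print(a,np.median(P[(r>a)&(r<b)&(P[...,2]>150)][:,2]))
E
```

```text
open t33.6 [580.8  64.5 196.2] F [0.2 0.7 0.2] M [ 0.02 -0.02  0.02] w46.0 g0
away t36.2 [ 400.4 -249.6  299.7] F [-0.6  0.7  0.5] M [ 0.02 -0.01 -0.03] w46.0 g0
12.5 187.42171365344564
27 162.38030981843372
```

View pics/end.png

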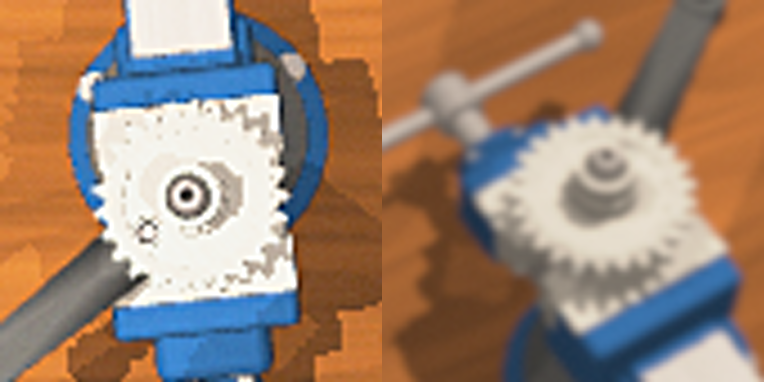

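The spacer sits flat on the hub around the spindle at crop (187,195), top at about 187 mm as required. The sprocket is still flush, with the pin in its hole at (147,232).

```bash
python3 -c "
from rig import bot
print(bot.finish_job())"
```

```text
the job is handed in; nothing more can be done
None
```

The job is done and handed in at about 36 s: the sprocket lies flush on the crank with the pin in its drive hole, the spacer sits on its hub, and the arm touched none of the other items.

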